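# Check the inner gate, open the airlock and take out the sample pot

### The job

A sample pot has been passed into the isolator's airlock. Before opening, make sure by touch that the inner gate is shut: push down firmly on its T-handle with the fingers until you feel it hard against its stop, and only then swing the outer door wide open (a right angle or so). Carry the pot out upright and set it down gently in the steel tray beside the pot already there, leaving the gate shut, the door open for the next load and everything else as it stands.

Things in the scene. Friction and masses are not known exactly. Their poses are not given: they have to be found in the camera images.
- airlock: Fixed isolator (clear canopy, cream base, 450 x 598 x 470) and its airlock, a clear box at its end. Origin: on the bench under the middle of the airlock's mouth; +y points into the airlock and on to the isolator, x along the mouth, z up; at yaw 0 its axes are the world's. In this frame the isolator fills x -170 to 280, y 252 to 850. The bench before the mouth (y below 0) is free
- airlock_mouth (a point): Middle of the sill: the mouth's lower edge, at the height of the chamber's steel floor (z 30). Axes as the airlock. From here the chamber is x -120 to 120, y 0 to 234, 200 high; walls 10 thick; clear roof above it, z 230 to 240 over the bench, from y 0 to 225, so what is inside must be reached obliquely through the mouth
- gate_pocket (a point): Top middle of the front face of the cream gate pocket, which stands on the back of the airlock's roof (airlock x -130 to 130, y 225 to 252, z 240 to 450), with an upright dark slot for the T-handle
- inner_gate (a joint): Height of the inner gate above its stop, m: 0 = shut, hard on its stop; 0.15 = fully raised. An upright steel shutter at the chamber's inner end (airlock y 237) that stays where it is left; it may start shut or up to 22 mm open. It goes down under about 3 N on its handle (11 N lifts it); a firm push is about 10 N
- gate_handle (a point): Middle of the flat top of the gate's T-handle: black bar 90 (along airlock x) x 20 x 14 high, on an arm through the pocket's slot, its middle 45 in front of the pocket's face and, with the gate shut, its top at z 282, 42 above the roof (airlock x 0, y 180). It rises and falls with the gate. Because of the tall pocket, come with the tool leaning towards the mouth
- outer_door (a joint): Opening of the outer door, rad: 0 = shut, 1.57 = a right angle, 1.9 = stop. Clear panel 262 wide x 207 high (z 29 to 236) x 12 thick (frame 16) shutting the mouth, hinged upright at its +x edge; it opens towards airlock -y, counter-clockwise seen from above. No latch; friction 0.12 N m (about 0.6 N at the handle); stays where it is left
- door_hinge (a point): Point on the upright axis of the outer door's hinge (airlock x 137, y -7), at z 155. Fixed
- door_handle (a point): Middle of the upright steel pull bar on the outer door: round, 12 in diameter, from z 95 to 215 with a leg to the panel at each end; its axis stands 46 from the panel's middle plane and 225 from the hinge axis along the panel. Turns with the door
- sample_pot: The pot to take out: white screw-capped specimen pot, 70 high, body 40 in diameter tapering to 38 at the foot, cap 45 in diameter over the top 18. It stands on the airlock's floor, 45 to 75 inside the mouth. Origin: centre of its underside, z up. Mass 55 to 115 g
- tray: Fixed shallow open steel tray on the bench, 210 (its x) x 130 (its y), rim 18 high, walls 4, inner floor at 4. Origin: centre of its underside
- tray_pot: An identical pot already standing in the tray, in its +x half; the -x half is free. Origin: centre of its underside
- reagent_bottle: Slim amber bottle, 30 in diameter, 95 high, standing at the back of the airlock's chamber. To be left. Origin: centre of its underside
- bench_timer: White timer, 55 x 70 x 20, lying on the airlock's roof. To be left. Origin: centre of its underside
- tube_rack: White rack of capped tubes, 60 x 220 x 107 high, on the bench. To be left. Origin: centre of its underside

How it is judged:
By the outcome, as a careful person would: the job done as asked, in the order asked, and still so for the second after the job is handed in, with the robot touching nothing.
It also fails if it takes over 69 s, if anything falls off the work surface, if the arm or the gripper's body presses on something with over 40 N, if the wrist force passes 120 N, or if a joint passes its speed limit or range.

### The arm

A 6-joint arm with a two-finger parallel gripper is mounted at the origin on the work surface. World frame = base frame: x ahead of the robot, y to its left, z up, the work surface at z = 0. Lengths are in m, angles in rad, forces in N, time in s.
With the tool pointing down it reaches from about 0.35 to 0.925 m from the base axis. Payload 6.4 kg.
Tool frame: the origin (TCP) lies on the centre line of the jaws, within the pads' length; the fingertips stand 8 mm ahead of it and the grasp point (between the pads) lies 11 mm behind it (tcp_to_tips is the distance from the TCP to the fingertips, in m); z points along the fingers, y is the line along which they close (so a half turn about z gives the same grasp; the last joint's range is limited). The gripper opens to 85 mm and grips with 20 to 120 N. Pads are 22 mm wide; open, the fingers measure 114 mm over their backs; the gripper's body (76 mm by 85 mm) begins 54 mm behind the grasp point. The pads swing forward as they close: fully open they stand 13 mm farther back than shut.
Start: joints at [-1.51, 0.245, 1.558, -0, 1.339, -0.174], TCP at [0.151, -0.632, 0.208] pointing down, gripper open.
Joint ranges: [-3.13, 3.13], [-1.02, 2.26], [0.13, 2.54], [-0.95, 4.09], [0.21, 2.88], [-2.74, 2.74]. Speed limits (rad/s): [2.57, 2.57, 3.14, 3.14, 3.14, 3.14].

### API

Orientations are given as a rotation vector (axis times angle).
In Python, from workcell import * gives the robot as it stands.
- The arm moves only by the tool move_arm, never from a script. Its argument "deltas" is a list that holds one entry, the list of rows, each a list of 7 numbers: the turn, a rotation vector about the tool's x, y, z in rad, then the shift along the tool's x, y, z in m, then the finger opening in m, from 0 to 0.0854. A call has 1 to 12 rows; each row is the pose to reach, as a shift and turn from the pose commanded when the call began, along the tool's axes at that moment; what a row does not reach only later rows make up. A row lasts 1/10 s, in which the tool goes at most 50 mm and 8.59 degrees, less where a joint would pass 70% of its speed; a pose out of reach is approached as far as the arm can. A call with a gripper value outside its range is refused whole. The fingers move at their own pace and stop on an object; "newtons" is the grip in N (left out, the last holds). Time passes only in rows, so rows that repeat a pose let the fingers close. It gives the time, the measured TCP pose, the force, the opening and the grip force at its end, in the units of the state.
- state(): the state, without advancing time (a new reading comes with each control period).
- capture(name): name is "scene" or "side" or "wrist"; returns the picture (384x512x3 uint8, red, green, blue); there is no depth.
- camera_info(name): a dict with "camera_matrix" (3x3 intrinsics, pixels), "extrinsics" (4x4, takes a point from camera to world coordinates). Camera axes: x right, y up, looking along -z (the intrinsics and any distortion apply to the point x, -y, -z); pixel columns grow to the right and rows downward; lengths in m; the calibration is good to about 2 mm. A picture is of the moment at which its call begins: read the wrist's pose just before it. camera_info takes no time and is no camera call; for the wrist camera it gives the pose at the moment of the call.
- close_job(): hands the job in; it is judged then, once.
The state is a dict: "clock": time; "q": joint angles; "dq": joint speeds; "tau": joint torques, N m; "tool_pos": TCP position; "ee_rot": TCP orientation; "contact_force": force on the tool from outside, world axes, zero at the start; "torque": the same for the moment, N m; "width": finger opening in m; "finger_force": force on a finger pad.
Only numpy, scipy, OpenCV 4.12 (cv2) and the standard library are available. Lean on these libraries where they do the work, as an engineer would, in place of code of your own. Each camera call takes 0.05 s, during which the arm holds its last target. There are 200 camera calls.

## Working session

There is one attempt and no reset: what is moved stays moved. The work goes in short steps, Python scripts to look and compute and a tool call to move; the robot and the scene stay as the last step left them, time stands still between calls to the robot, and variables do not carry over. Pictures are saved under pics/ and viewed, at most 10 in all, crops included, and the job is handed in when it is done.

Besides the shell and the picture viewer there is one more tool, called after ">>>" by a JSON object that holds its "op" and its "data", one argument or row to a line. move_arm: Moves the arm, as the interface text tells. Its arguments: {"type":"object","properties":{"deltas":{"type":"array"},"newtons":{"type":"number"}},"required":["deltas"]}

```bash
ls; mkdir -p pics; python3 - <<'E'
from workcell import *
import cv2,numpy as np
np.set_printoptions(precision=4,suppress=True)
s=state();print(s)
for n in("scene","side","wrist"):
    im=capture(n);cv2.imwrite(f"pics/{n}0.png",im[:,:,::-1])
    c=camera_info(n);print(n,{k:np.round(v,4).tolist() if not isinstance(v,str) else v for k,v in c.items()})
a=cv2.imread("pics/scene0.png");b=cv2.imread("pics/side0.png")
E
```

```text
pics
{'clock': 0.0, 'q': array([-1.5101,  0.2458,  1.5591, -0.    ,  1.3387, -0.1741]), 'dq': array([ 0.0002,  0.0004, -0.0013,  0.0013,  0.0009,  0.0012]), 'tau': array([ -0.0023, -42.9508, -32.6132,  -0.0002,   0.0054,   0.    ]), 'tool_pos': array([ 0.1512, -0.6315,  0.2072]), 'ee_rot': array([-3.1181, -0.3678, -0.0001]), 'contact_force': array([-0.559 ,  0.1038,  0.373 ]), 'torque': array([0.0072, 0.0257, 0.0115]), 'finger_force': 0.0, 'width': 0.08541606366589267}
scene {'camera_matrix': [[413.1631, 0.0, 257.2202], [0.0, 413.1631, 190.1706], [0.0, 0.0, 1.0]], 'extrinsics': [[0.086, -0.6003, 0.7952, 1.5713], [0.996, 0.0338, -0.0822, -0.1385], [0.0225, 0.7991, 0.6008, 1.0195], [0.0, 0.0, 0.0, 1.0]]}
side {'camera_matrix': [[404.6927, 0.0, 254.4316], [0.0, 404.6927, 190.4951], [0.0, 0.0, 1.0]], 'extrinsics': [[0.922, 0.2807, -0.2667, 0.2174], [-0.3872, 0.6705, -0.6328, -0.8486], [0.0012, 0.6867, 0.7269, 1.2004], [0.0, 0.0, 0.0, 1.0]]}
wrist {'camera_matrix': [[323.7143, 0.0, 259.6849], [0.0, 323.7143, 197.8297], [0.0, 0.0, 1.0]], 'extrinsics': [[0.2326, 0.9247, 0.3015, 0.2284], [-0.9726, 0.2216, 0.0706, -0.6125], [-0.0015, -0.3096, 0.9509, 0.3731], [0.0, 0.0, 0.0, 1.0]]}
```

View pics/scene0.png

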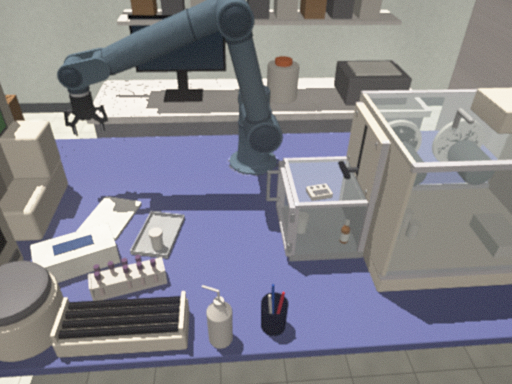

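View pics/side0.png

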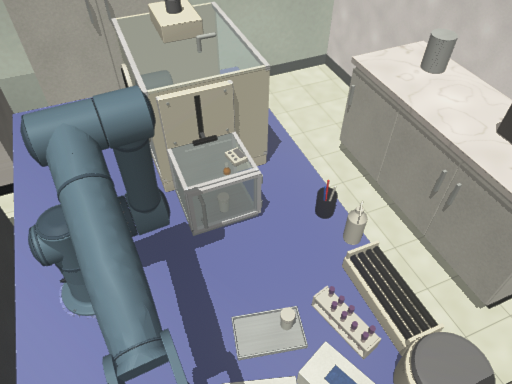

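The scene view shows the airlock around (325,210), its door (frame post about (273,185)) and the tray at (158,235). The side view shows the airlock at (215,185), black handle (205,140), pot (223,203) and tray (270,332). I'll enlarge both.

```bash
python3 - <<'E'
import cv2,numpy as np
a=cv2.imread("pics/scene0.png")[140:270,255:385];b=cv2.imread("pics/side0.png")[75:235,145:275]
f=lambda i,k:cv2.resize(i,None,fx=k,fy=k,interpolation=cv2.INTER_CUBIC)
A=f(a,3);B=f(b,3);h=max(A.shape[0],B.shape[0])
A=f(a,3); o=np.zeros((h,A.shape[1]+B.shape[1],3),np.uint8);o[:A.shape[0],:A.shape[1]]=A;o[:B.shape[0],A.shape[1]:]=B
cv2.imwrite("pics/z1.png",o)
a=cv2.imread("pics/scene0.png")[200:300,80:200];b=cv2.imread("pics/side0.png")[280:384,220:390]
A=f(a,3);B=f(b,2.5);h=max(A.shape[0],B.shape[0])
o=np.zeros((h,A.shape[1]+B.shape[1],3),np.uint8);o[:A.shape[0],:A.shape[1]]=A;o[:B.shape[0],A.shape[1]:]=B
cv2.imwrite("pics/z2.png",o);print(o.shape)
E
```

```text
(300, 785, 3)
```

View pics/z1.png

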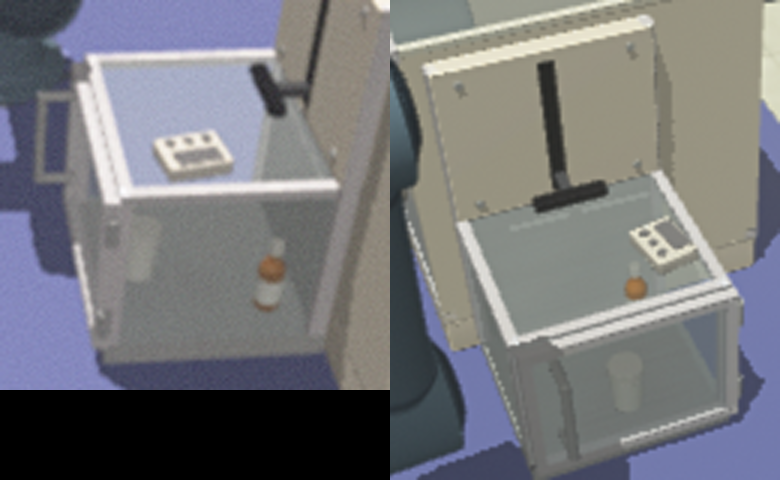

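View pics/z2.png

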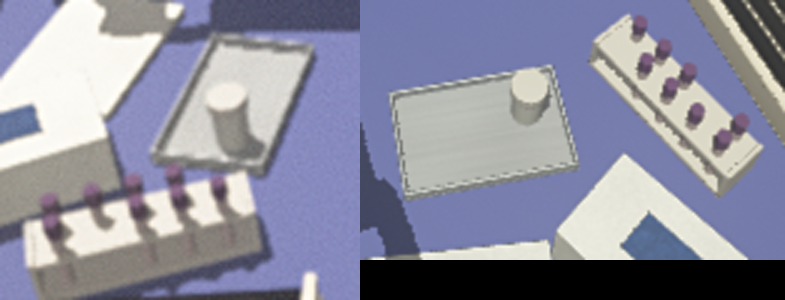

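The crops show the pocket's top corners, the roof's front corners, the handle bar, the pot (side crop cap (626,363)) and the tray corners with the tray pot clearly in both views. Next step is a pose fit from these.

```bash
cat > h.py <<'E'
from workcell import *
import numpy as np
from scipy.optimize import least_squares
from scipy.spatial.transform import Rotation as R
np.set_printoptions(precision=4,suppress=True)
def ray(n,uv,c=None):
    c=c or camera_info(n);K=np.array(c["camera_matrix"]);E=np.array(c["extrinsics"])
    d=np.linalg.solve(K,[uv[0],uv[1],1]);d=E[:3,:3]@(d*[1,-1,-1]);return E[:3,3],d
def onz(n,uv,z,c=None):
    o,d=ray(n,uv,c);return o+d*(z-o[2])/d[2]
def proj(n,P,c=None):
    c=c or camera_info(n);K=np.array(c["camera_matrix"]);E=np.array(c["extrinsics"])
    p=(np.atleast_2d(P)-E[:3,3])@E[:3,:3]*[1,-1,-1];p=p@K.T;return p[:,:2]/p[:,2:]
E
python3 - <<'E'
from h import *
S=lambda u,v:("side",((u-390)/3+145,v/3+75)); C=lambda u,v:("scene",(u/3+255,v/3+140))
print("pocket",[onz(*S(*p),.45) for p in [(430,74),(650,24)]])
print("roof side",[onz(*S(*p),.24) for p in [(512,345),(738,292)]])
print("roof scene",[onz(*C(*p),.24) for p in [(92,58),(118,192)]])
cam={n:camera_info(n) for n in("side","scene")}
pts=[(S(430,74),(-.13,.225,.45)),(S(650,24),(.13,.225,.45)),(S(512,345),(-.13,0,.24)),(S(738,292),(.13,0,.24)),
     (C(92,58),(-.13,0,.24)),(C(118,192),(.13,0,.24))]
def W(p,a):
    c,s=np.cos(p[2]),np.sin(p[2]);return np.array([p[0]+c*a[0]-s*a[1],p[1]+s*a[0]+c*a[1],a[2]])
f=lambda p:np.concatenate([proj(n,W(p,a),cam[n])[0]-uv for (n,uv),a in pts])
r=least_squares(f,[.4,-.1,-.1],loss="soft_l1");print("airlock",r.x,f(r.x).reshape(-1,2))
p=r.x
for g in(0,.01,.02):
  print("handle",g,[proj("side",W(p,(x,.18,.282+g)))[0] for x in(-.045,.045)],[proj("scene",W(p,(x,.18,.282+g)))[0] for x in(-.045,.045)])
print("seen",S(536,203),S(605,185),C(257,65),C(278,112))
def A(w):
    c,s=np.cos(p[2]),np.sin(p[2]);d=w[:2]-p[:2];return np.array([c*d[0]+s*d[1],-s*d[0]+c*d[1]])
print("pot",[(w,A(w)) for w in [onz(*S(626,362),.1),onz(*S(628,404),.03),onz(*C(143,226),.1),onz(*C(140,276),.03)]])
S2=lambda u,v:("side",((u-360)/2.5+220,v/2.5+280)); C2=lambda u,v:("scene",(u/3+80,v/3+200))
print("tray",np.array([onz(*S2(*q),.018) for q in [(390,93),(552,66),(578,165),(405,198)]]),np.array([onz(*C2(*q),.018) for q in [(152,160),(212,36),(314,45),(263,172)]]))
print("traypot",onz(*S2(530,82),.074),onz(*C2(227,97),.074))
print("rack",[onz(*S2(*q),.06) for q in [(630,15),(590,55),(720,193),(762,148)]])
print("timer",[A(onz(*S(*q),.26)) for q in [(632,228),(672,218),(697,250),(655,265)]])
E
```

```text
pocket [array([0.3624, 0.2975, 0.45  ]), array([0.6162, 0.2988, 0.45  ])]
roof side [array([0.3634, 0.0763, 0.24  ]), array([0.6234, 0.0573, 0.24  ])]
roof scene [array([0.3665, 0.083 , 0.24  ]), array([0.6151, 0.0741, 0.24  ])]
airlock [ 0.4915  0.0741 -0.0065] [[-0.0262 -0.4266]
 [ 1.9171 -0.3263]
 [-0.4358  0.4458]
 [-2.351  -2.8187]
 [-2.4984 -0.7134]
 [ 0.0528  1.341 ]]
handle 0 [array([193.2081, 141.2874]), array([217.417 , 135.1494])] [array([341.1377, 160.4479]), array([348.0525, 176.0198])]
handle 0.01 [array([192.898 , 139.0779]), array([217.2339, 132.9452])] [array([341.5758, 157.8943]), array([348.547 , 173.3971])]
handle 0.02 [array([192.5847, 136.8456]), array([217.0489, 130.7186])] [array([342.0178, 155.3181]), array([349.0462, 170.7498])]
seen ('side', (193.66666666666666, 142.66666666666669)) ('side', (216.66666666666669, 136.66666666666666)) ('scene', (340.6666666666667, 161.66666666666666)) ('scene', (347.6666666666667, 177.33333333333334))
pot [(array([0.5061, 0.129 , 0.1   ]), array([0.0142, 0.055 ])), (array([0.5022, 0.1219, 0.03  ]), array([0.0104, 0.048 ])), (array([0.5067, 0.1312, 0.1   ]), array([0.0148, 0.0572])), (array([0.515 , 0.1324, 0.03  ]), array([0.0232, 0.0585]))]
tray [[ 0.3777 -0.2909  0.018 ]
 [ 0.5795 -0.3362  0.018 ]
 [ 0.5505 -0.4611  0.018 ]
 [ 0.3484 -0.418   0.018 ]] [[ 0.5699 -0.4514  0.018 ]
 [ 0.3586 -0.4108  0.018 ]
 [ 0.3835 -0.2838  0.018 ]
 [ 0.5961 -0.3279  0.018 ]]
traypot [ 0.5288 -0.3688  0.074 ] [ 0.5335 -0.3667  0.074 ]
rack [array([ 0.6897, -0.33  ,  0.06  ]), array([ 0.6164, -0.3593,  0.06  ]), array([ 0.67  , -0.5642,  0.06  ]), array([ 0.7433, -0.5393,  0.06  ])]
timer [array([0.0509, 0.1118]), array([0.1007, 0.1107]), array([0.1072, 0.0471]), array([0.0536, 0.0417])]
```

```bash
cat >> h.py <<'E'
def Rt(t,yaw=0):  # t deg lean; yaw about world z, deg
    t=np.radians(t);c,s=np.cos(t),np.sin(t)
    return R.from_euler('z',yaw,degrees=True)*R.from_matrix(np.array([[0,1,0],[c,0,s],[s,0,-c]]))
def row(pos,rot,p0=None,r0=None):
    s=state();p0=s["tool_pos"] if p0 is None else np.array(p0);r0=R.from_rotvec(s["ee_rot"]) if r0 is None else r0
    return np.round(np.r_[(r0.inv()*rot).as_rotvec(),r0.inv().apply(np.array(pos)-p0)],3).tolist()
E
python3 - <<'E'
from h import *
print(row([.42,-.25,.50],Rt(45)))
# second leg from there
print(row([.4926,.254-.10,.46],Rt(45),[.42,-.25,.50],Rt(45)))
E
```

```text
[0.522, 0.662, -1.263, 0.35, -0.309, -0.292]
[0.0, 0.0, 0.0, 0.257, 0.073, 0.314]
```

>>> {"op": "move_arm", "data": {
  "deltas": [
    [[0,0,0,0.05,-0.04,-0.1,0],[0.522,0.662,-1.263,0.35,-0.309,-0.292,0],[0.522,0.662,-1.263,0.35,-0.309,-0.292,0],[0.522,0.662,-1.263,0.35,-0.309,-0.292,0],[0.522,0.662,-1.263,0.35,-0.309,-0.292,0],[0.522,0.662,-1.263,0.35,-0.309,-0.292,0],[0.522,0.662,-1.263,0.35,-0.309,-0.292,0],[0.522,0.662,-1.263,0.35,-0.309,-0.292,0],[0.522,0.662,-1.263,0.35,-0.309,-0.292,0],[0.522,0.662,-1.263,0.35,-0.309,-0.292,0],[0.522,0.662,-1.263,0.35,-0.309,-0.292,0],[0.522,0.662,-1.263,0.35,-0.309,-0.292,0]]
  ]
}}

```text
clock: 1.35
tool_pos: [0.4216, -0.2478, 0.5021]
ee_rot: [-1.754, -1.769, -0.728]
contact_force: [-0.0, 0.4, -0.2]
width: -0.0001
finger_force: 0.0
```

```bash
python3 - <<'E'
from h import *
s=state();print(s["clock"],s["q"],s["tool_pos"],R.from_rotvec(s["ee_rot"]).as_matrix(),s["contact_force"],s["width"])
print(row([.42,-.25,.50],Rt(45)))
print(row([.4926,.154,.44],Rt(45)))
E
```

```text
1.35 [-0.9946  0.0699  1.3742  0.5469  2.3159 -0.7562] [ 0.4216 -0.2478  0.5021] [[-0.0078  1.     -0.0027]
 [ 0.7084  0.0075  0.7057]
 [ 0.7057  0.0036 -0.7085]] [-0.0357  0.3998 -0.2119] -7.101681736097054e-05
[-0.003, 0.002, 0.008, -0.003, -0.002, -0.0]
[-0.003, 0.002, 0.008, 0.24, 0.074, 0.327]
```

>>> {"op": "move_arm", "data": {
  "deltas": [
    [[0,0,0.008,0.24,0.074,0.327,0],[0,0,0.008,0.24,0.074,0.327,0],[0,0,0.008,0.24,0.074,0.327,0],[0,0,0.008,0.24,0.074,0.327,0],[0,0,0.008,0.24,0.074,0.327,0],[0,0,0.008,0.24,0.074,0.327,0],[0,0,0.008,0.24,0.074,0.327,0],[0,0,0.008,0.24,0.074,0.327,0],[0,0,0.008,0.24,0.074,0.327,0],[0,0,0.008,0.24,0.074,0.327,0]]
  ]
}}

```text
clock: 2.35
tool_pos: [0.493, 0.1518, 0.4376]
ee_rot: [-1.764, -1.754, -0.723]
contact_force: [0.2, 0.1, 0.3]
width: 0.0001
finger_force: 0.0
```

```bash
python3 - <<'E'
from h import *
import cv2
s=state();c=camera_info("wrist");im=capture("wrist");cv2.imwrite("pics/w1.png",im[:,:,::-1])
np.save("w1.npy",np.array(c["extrinsics"]))
print(s["clock"],s["q"],s["tool_pos"],s["contact_force"])
print(row([.4926,.246,.36],Rt(45)))
p=[.4915,.0741,-.0065]
for a in [(-.045,.19,.282),(.045,.19,.282),(-.045,.17,.282),(.045,.17,.282),(-.13,.225,.24),(.13,.225,.24)]:
    print(proj("wrist",[p[0]+a[0]+.0065*a[1],p[1]+a[1]-.0065*a[0],a[2]],c))
E
```

```text
2.35 [-0.318  -0.2105  1.7532  0.7624  1.8164 -0.2025] [0.493  0.1518 0.4376] [0.1604 0.0783 0.2983]
[-0.001, 0.002, -0.008, 0.013, -0.001, 0.123]
[[220.9685 193.6639]]
[[299.4509 193.648 ]]
[[219.9403 209.4877]]
[[300.3829 209.5024]]
[[161.5357 184.9034]]
[[359.8045 184.8206]]
```

View pics/w1.png

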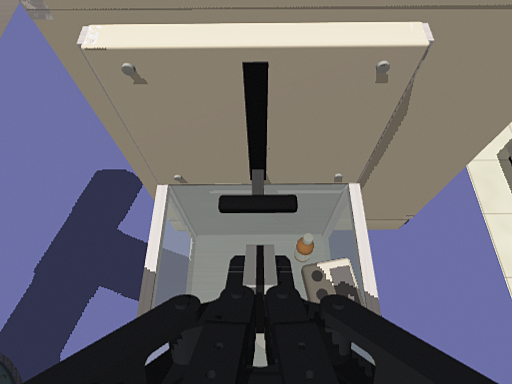

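The wrist view shows the T-bar at columns 219–297, rows 195–212, matching the predicted location for a nearly shut gate within about 2 px. I'll approach it now.

>>> {"op": "move_arm", "data": {
  "deltas": [
    [[0,0,0,0.013,-0.003,0.122,0],[0,0,0,0.013,-0.003,0.122,0],[0,0,0,0.013,-0.003,0.122,0],[0,0,0,0.013,-0.003,0.122,0],[0,0,0,-0.01,-0.003,0.145,0],[0,0,0,-0.023,-0.003,0.157,0],[0,0,0,-0.023,-0.003,0.157,0]]
  ]
}}

```text
clock: 3.1
tool_pos: [0.4901, 0.2437, 0.3086]
ee_rot: [-1.769, -1.748, -0.721]
contact_force: [0.2, -0.4, 0.1]
width: -0.0
finger_force: 0.0
```

```bash
python3 - <<'E'
from h import *
s=state()
print(s["clock"],s["q"],s["tool_pos"],s["contact_force"])
E
```

```text
3.1 [-0.1332 -0.1493  1.931   0.7768  1.516  -0.2296] [0.4901 0.2437 0.3086] [ 0.2171 -0.4044  0.0972]
```

>>> {"op": "move_arm", "data": {
  "deltas": [
    [[0,0,0,-0.003,0,0.006,0],[0,0,0,-0.006,0,0.01,0],[0,0,0,-0.008,0,0.0135,0],[0,0,0,-0.009,0,0.0145,0],[0,0,0,-0.01,0,0.0155,0],[0,0,0,-0.011,0,0.0165,0],[0,0,0,-0.012,0,0.0175,0]]
  ]
}}

```text
clock: 3.8
tool_pos: [0.4905, 0.2492, 0.2902]
ee_rot: [-1.766, -1.753, -0.725]
contact_force: [0.1, -0.1, -0.4]
width: -0.0001
finger_force: 0.0
```

>>> {"op": "move_arm", "data": {
  "deltas": [
    [[0,0,0,-0.001,0,0.001,0],[0,0,0,-0.002,0,0.002,0],[0,0,0,-0.003,0,0.003,0],[0,0,0,-0.003,0,0.003,0]]
  ]
}}

```text
clock: 4.2
tool_pos: [0.4903, 0.2491, 0.2856]
ee_rot: [-1.766, -1.753, -0.725]
contact_force: [-0.1, -0.3, 0.6]
width: 0.0
finger_force: 0.0
```

>>> {"op": "move_arm", "data": {
  "deltas": [
    [[0,0,0,-0.001,0,0.001,0],[0,0,0,-0.002,0,0.002,0],[0,0,0,-0.002,0,0.002,0]]
  ]
}}

```text
clock: 4.5
tool_pos: [0.4902, 0.2491, 0.2828]
ee_rot: [-1.766, -1.753, -0.725]
contact_force: [0.9, -0.3, -0.2]
width: -0.0001
finger_force: 0.0
```

>>> {"op": "move_arm", "data": {
  "deltas": [
    [[0,0,0,-0.001,0,0.001,0],[0,0,0,-0.002,0,0.002,0],[0,0,0,-0.002,0,0.002,0]]
  ]
}}

```text
clock: 4.8
tool_pos: [0.4902, 0.2492, 0.2799]
ee_rot: [-1.766, -1.753, -0.725]
contact_force: [-0.6, 0.3, -0.0]
width: 0.0
finger_force: 0.0
```

```bash
python3 - <<'E'
from h import *
import cv2
s=state();c=camera_info("wrist");im=capture("wrist");im2=capture("side")
A=cv2.resize(im[150:330,160:360],None,fx=2,fy=2,interpolation=2)
B=cv2.resize(im2[100:190,160:260],None,fx=4,fy=4,interpolation=2)
cv2.imwrite("pics/w2.png",np.hstack([A,B])[:,:,::-1])
T=s["tool_pos"];r=R.from_rotvec(s["ee_rot"])
print(proj("wrist",T+r.apply([0,0,.008]),c),proj("wrist",T,c),proj("wrist",[.49,.254,.282],c),proj("side",[T+r.apply([0,0,.008])]))
E
```

```text
[[259.7273 236.448 ]] [[259.726  242.4784]] [[259.3064 233.0626]] [[204.8783 139.925 ]]
```

View pics/w2.png

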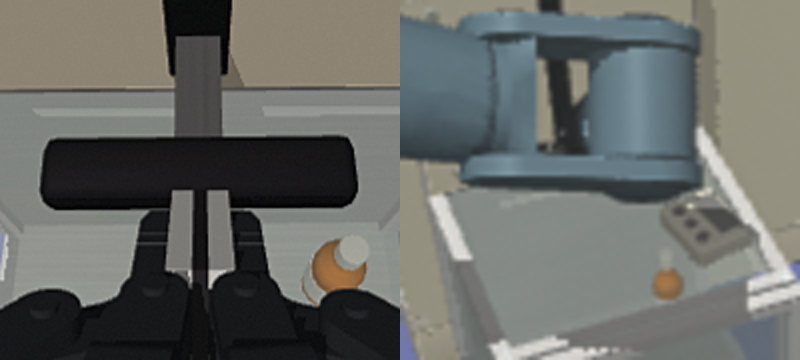

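The T-bar spans crop rows 137–208, with the grey fingertips ending over its front half at about full-image row 245. No contact is felt yet, so I'll check the tip geometry numerically.

```bash
python3 - <<'E'
from h import *
s=state();c=camera_info("wrist");T=s["tool_pos"];r=R.from_rotvec(s["ee_rot"])
for x in(-.011,0,.011):
  print(x,[proj("wrist",T+r.apply([x,0,z]),c)[0] for z in(-.04,-.02,0,.008,.02)])
E=np.array(c["extrinsics"]);print(r.inv().as_matrix()@E[:3,:3],r.inv().apply(E[:3,3]-T))
for z in (.26,.27,.282): print(z,[proj("wrist",[.49,y,z],c)[0] for y in(.234,.244,.254,.264)])
E
```

```text
-0.011 [array([259.7694, 303.3064]), array([259.7703, 279.1545]), array([259.771 , 259.9672]), array([259.7712, 253.3531]), array([259.7716, 244.3565])]
0 [array([259.7611, 282.2268]), array([259.763 , 260.0345]), array([259.7645, 242.4896]), array([259.765 , 236.4591]), array([259.7657, 228.2706])]
0.011 [array([259.7525, 260.1234]), array([259.7554, 240.0969]), array([259.7578, 224.3444]), array([259.7586, 218.9461]), array([259.7596, 211.6295])]
[[-0.0004  0.9509  0.3095]
 [ 1.      0.0003  0.0004]
 [ 0.0003  0.3095 -0.9509]] [ 0.08   0.    -0.165]
0.26 [array([259.5572, 277.9452]), array([259.4705, 261.478 ]), array([259.3878, 245.7493]), array([259.3086, 230.7106])]
0.27 [array([259.4479, 273.8627]), array([259.3598, 256.7142]), array([259.2758, 240.3702]), array([259.1956, 224.7756])]
0.282 [array([259.302 , 268.4088]), array([259.2122, 250.3664]), array([259.127 , 233.2204]), array([259.0458, 216.9055])]
```

>>> {"op": "move_arm", "data": {
  "deltas": [
    [[0,0,0,0.009,0,-0.009,0],[0,0,0,0.0177,0,-0.0177,0],[0,0,0,0.025,0,-0.01,0],[0,0,0,0.032,0,-0.004,0],[0,0,0,0.032,0,-0.004,0],[0,0,0,0.028,0,0,0],[0,0,0,0.025,0,0.003,0],[0,0,0,0.025,0,0.003,0]]
  ]
}}

```text
clock: 5.7
tool_pos: [0.49, 0.2688, 0.2943]
ee_rot: [-1.767, -1.751, -0.723]
contact_force: [-0.2, 0.6, -0.5]
width: -0.0001
finger_force: 0.0
```

>>> {"op": "move_arm", "data": {
  "deltas": [
    [[0,0,0,-0.0015,0,0.0015,0],[0,0,0,-0.003,0,0.003,0],[0,0,0,-0.0045,0,0.0045,0],[0,0,0,-0.006,0,0.006,0],[0,0,0,-0.006,0,0.006,0]]
  ]
}}

```text
clock: 6.2
tool_pos: [0.4903, 0.2689, 0.2869]
ee_rot: [-1.767, -1.753, -0.724]
contact_force: [-0.2, 0.5, -0.3]
width: -0.0001
finger_force: 0.0
```

>>> {"op": "move_arm", "data": {
  "deltas": [
    [[0,0,0,-0.001,0,0.001,0],[0,0,0,-0.002,0,0.002,0],[0,0,0,-0.003,0,0.003,0],[0,0,0,-0.004,0,0.004,0],[0,0,0,-0.004,0,0.004,0]]
  ]
}}

```text
clock: 6.7
tool_pos: [0.4903, 0.269, 0.2813]
ee_rot: [-1.766, -1.753, -0.725]
contact_force: [-0.3, -0.1, 0.8]
width: 0.0002
finger_force: 0.0
```

>>> {"op": "move_arm", "data": {
  "deltas": [
    [[0,0,0,-0.001,0,0.001,0],[0,0,0,-0.002,0,0.002,0],[0,0,0,-0.002,0,0.002,0]]
  ]
}}

```text
clock: 7.0
tool_pos: [0.4903, 0.2689, 0.2785]
ee_rot: [-1.766, -1.753, -0.725]
contact_force: [-0.2, 0.2, -0.1]
width: 0.0001
finger_force: 0.0
```

>>> {"op": "move_arm", "data": {
  "deltas": [
    [[0,0,0,-0.001,0,0.001,0],[0,0,0,-0.002,0,0.002,0],[0,0,0,-0.002,0,0.002,0]]
  ]
}}

```text
clock: 7.3
tool_pos: [0.4903, 0.2689, 0.2757]
ee_rot: [-1.767, -1.753, -0.725]
contact_force: [-0.6, -0.0, -0.7]
width: 0.0002
finger_force: 0.0
```

>>> {"op": "move_arm", "data": {
  "deltas": [
    [[0,0,0,-0.001,0,0.001,0],[0,0,0,-0.002,0,0.002,0],[0,0,0,-0.002,0,0.002,0]]
  ]
}}

```text
clock: 7.6
tool_pos: [0.4903, 0.2689, 0.2728]
ee_rot: [-1.767, -1.753, -0.725]
contact_force: [-0.1, 0.1, -0.1]
width: 0.0003
finger_force: 0.0
```

>>> {"op": "move_arm", "data": {
  "deltas": [
    [[0,0,0,-0.001,0,0.001,0],[0,0,0,-0.002,0,0.002,0],[0,0,0,-0.002,0,0.002,0]]
  ]
}}

```text
clock: 7.9
tool_pos: [0.4906, 0.269, 0.2714]
ee_rot: [-1.765, -1.754, -0.726]
contact_force: [-2.2, -1.8, 4.9]
width: -0.0
finger_force: 2.3
```

>>> {"op": "move_arm", "data": {
  "deltas": [
    [[0,0,0,-0.001,0,0.001,0],[0,0,0,-0.001,0,0.001,0]]
  ]
}}

```text
clock: 8.1
tool_pos: [0.4907, 0.2691, 0.2713]
ee_rot: [-1.763, -1.754, -0.728]
contact_force: [-5.5, -3.9, 10.1]
width: -0.0002
finger_force: 5.0
```

>>> {"op": "move_arm", "data": {
  "deltas": [
    [[0,0,0,-0.001,0,0.001,0],[0,0,0,-0.001,0,0.001,0]]
  ]
}}

```text
clock: 8.3
tool_pos: [0.4907, 0.2692, 0.2712]
ee_rot: [-1.762, -1.755, -0.729]
contact_force: [-7.4, -5.8, 15.3]
width: 0.0002
finger_force: 7.6
```

```bash
python3 - <<'E'
from h import *
import cv2
s=state();c=camera_info("wrist");im=capture("wrist");im2=capture("scene")
A=cv2.resize(im[130:330,160:360],None,fx=2,fy=2,interpolation=2)
B=cv2.resize(im2[120:220,280:380],None,fx=4,fy=4,interpolation=2)
cv2.imwrite("pics/w3.png",np.hstack([A,B])[:,:,::-1]);print(s["torque"],s["contact_force"],s["finger_force"])
for g in(0,.01,.02):print([proj("wrist",[.49,y,z+g],c)[0] for y,z in((.244,.268),(.264,.282))])
E
```

```text
[0.5396 1.0048 0.917 ] [-7.3867 -5.836  15.2937] 7.550763767212629
[array([258.5244, 289.4155]), array([258.3068, 245.1019])]
[array([258.3974, 285.4078]), array([258.1651, 238.5562])]
[array([258.2559, 280.9403]), array([258.0067, 231.2431])]
```

View pics/w3.png

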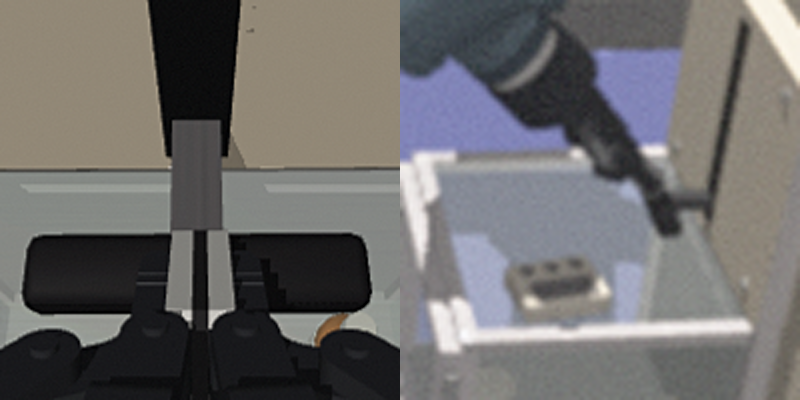

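The scene crop shows the tips on the bar. The wrist crop has the bar's back edge at row 247, against a predicted 245 for a shut gate. With 15 N on it, it doesn't move, so the gate is hard on its stop. It also shows the closed tips sit about 33 mm behind the nominal position. Now I'll retreat and go above the door handle.

```bash
python3 - <<'E'
from h import *
s=state();p=s["tool_pos"]
print(row(p+[0,-.03,.10],Rt(45)),row([.43,0.0,.42],Rt(15)),row([.401,.0215,.33],Rt(0)))
E
```

```text
[0.0, -0.002, -0.004, 0.05, -0.0, -0.092] [-0.001, -0.525, -0.004, -0.085, -0.06, -0.296] [-0.001, -0.787, -0.004, -0.134, -0.089, -0.217]
```

>>> {"op": "move_arm", "data": {
  "deltas": [
    [[0,0,0,0.02,0,-0.02,0],[0,0,0,0.05,0,-0.092,0],[0,0,0,0.05,0,-0.092,0],[0,0,0,0.05,0,-0.092,0],[0,-0.525,-0.004,-0.085,-0.06,-0.296,0.04],[0,-0.525,-0.004,-0.085,-0.06,-0.296,0.04],[0,-0.525,-0.004,-0.085,-0.06,-0.296,0.04],[0,-0.525,-0.004,-0.085,-0.06,-0.296,0.04],[0,-0.525,-0.004,-0.085,-0.06,-0.296,0.04],[0,-0.525,-0.004,-0.085,-0.06,-0.296,0.04]]
  ]
}}

```text
clock: 9.4
tool_pos: [0.4295, -0.0036, 0.4174]
ee_rot: [-2.092, -2.075, -0.268]
contact_force: [-0.2, 0.7, -0.1]
width: 0.0401
finger_force: 0.0
```

```bash
python3 - <<'E'
from h import *
s=state();p=s["tool_pos"];print(p,s["q"],s["contact_force"],s["width"])
print(row([.401,.0215,.33],Rt(0)))
E
```

```text
[ 0.4295 -0.0036  0.4174] [-0.4324 -0.368   1.7875  0.2412  1.8253 -0.3751] [-0.1588  0.7146 -0.1293] 0.04005595118299346
[-0.002, -0.258, -0.008, 0.002, -0.028, 0.091]
```

>>> {"op": "move_arm", "data": {
  "deltas": [
    [[0,-0.13,0,0.002,-0.028,0.05,0.045],[0,-0.258,-0.008,0.002,-0.028,0.091,0.045],[0,-0.258,-0.008,0.002,-0.028,0.091,0.045],[0,-0.258,-0.008,0.002,-0.028,0.091,0.045],[0,-0.258,-0.008,0.002,-0.028,0.091,0.045]]
  ]
}}

```text
clock: 9.9
tool_pos: [0.4024, 0.025, 0.3314]
ee_rot: [-2.214, -2.227, -0.001]
contact_force: [-0.1, -0.1, 0.9]
width: 0.045
finger_force: 0.0
```

```bash
python3 - <<'E'
from h import *
import cv2
s=state();c=camera_info("wrist");im=capture("wrist")
T=s["tool_pos"];print(T,s["q"],s["ee_rot"])
im=im[:,:,::-1].copy()
for z in(.215,.155,.095):
  u=proj("wrist",[.401,.0215,z],c)[0];print(u)
cv2.imwrite("pics/w4.png",im)
E
```

```text
[0.4024 0.025  0.3314] [-0.2219 -0.4535  1.9823  0.0014  1.6131 -0.2276] [-2.2143 -2.2271 -0.0015]
[258.2096 189.6166]
[258.4787 173.9093]
[258.6725 162.5937]
```

View pics/w4.png

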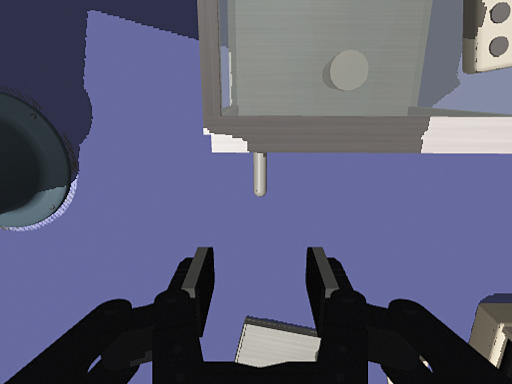

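The wrist view shows the pull bar's top at (260,190), predicted (258,190), centred between the pads. The sample pot's cap is at (349,70). I'll descend and grip.

>>> {"op": "move_arm", "data": {
  "deltas": [
    [[0,0,0,-0.0035,0,0.05,0.045],[0,0,0,-0.0035,0,0.1,0.045],[0,0,0,-0.0035,0,0.14,0.045],[0,0,0,-0.0035,0,0.165,0.045],[0,0,0,-0.0035,0,0.18,0.045],[0,0,0,-0.0035,0,0.18,0.045],[0,0,0,-0.0035,0,0.18,0.045]]
  ],
  "newtons": 20
}}

```text
clock: 10.65
tool_pos: [0.4026, 0.0211, 0.1516]
ee_rot: [-2.216, -2.226, -0.001]
contact_force: [0.5, 0.7, -0.2]
width: 0.0451
finger_force: 0.0
```

```bash
python3 - <<'E'
from h import *
s=state();print(s["tool_pos"],s["contact_force"],s["ee_rot"],s["q"])
# pot cap from w4 (pose T=[.4024,.025,.3314])
K=camera_info("wrist");E=np.array(K["extrinsics"]).copy();r=R.from_rotvec(s["ee_rot"]);r4=R.from_rotvec([-2.2143,-2.2271,-.0015])
E[:3,:3]=r4.as_matrix()@(r.as_matrix().T@E[:3,:3]);E[:3,3]=np.array([.4024,.025,.3314])+r4.apply([.08,0,-.165])
K["extrinsics"]=E
print("cap",onz("wrist",(348.5,70),.1,K),"mouthL",onz("wrist",(205,128),.24,K))
E
```

```text
[0.4026 0.0211 0.1516] [ 0.5345  0.6772 -0.1696] [-2.2163 -2.2257 -0.0011] [-0.2315 -0.318   2.2121  0.001   1.2477 -0.236 ]
cap [0.503  0.1303 0.1   ] mouthL [0.3594 0.0786 0.24  ]
```

>>> {"op": "move_arm", "data": {
  "deltas": [
    [[0,0,0,0,0,0,0],[0,0,0,0,0,0,0],[0,0,0,0,0,0,0],[0,0,0,0,0,0,0],[0,0,0,0,0,0,0]]
  ],
  "newtons": 20
}}

```text
clock: 11.15
tool_pos: [0.4023, 0.0217, 0.1514]
ee_rot: [2.214, 2.228, 0.001]
contact_force: [0.0, -1.5, 5.4]
width: 0.0113
finger_force: 21.6
```

```bash
python3 - <<'E'
from h import *
s=state();p=s["tool_pos"];r0=R.from_rotvec(s["ee_rot"]);h=np.array([.627,.066]);b=p[:2]-h;print(b)
def f(th,p0,rr):
    q=R.from_euler('z',th,degrees=True);d=q.apply([*b,0]);return row([h[0]+d[0],h[1]+d[1],p[2]],q*r0,p0,rr)
for t in range(4,49,4):print(f(t,p,r0))
q=R.from_euler('z',48,degrees=True);d=q.apply([*b,0]);print()
for t in range(52,97,4):print(f(t,[h[0]+d[0],h[1]+d[1],p[2]],q*r0))
E
```

```text
[-0.2247 -0.0443]
[0.0, 0.0, -0.07, -0.016, 0.004, -0.0]
[0.0, 0.0, -0.14, -0.031, 0.008, -0.0]
[0.0, 0.0, -0.209, -0.046, 0.014, -0.0]
[0.0, 0.0, -0.279, -0.06, 0.021, -0.0]
[0.0, 0.0, -0.349, -0.074, 0.028, -0.0]
[0.0, 0.0, -0.419, -0.088, 0.037, 0.0]
[0.0, 0.0, -0.489, -0.101, 0.046, 0.0]
[0.0, 0.0, -0.559, -0.113, 0.057, 0.0]
[0.0, 0.0, -0.628, -0.124, 0.068, 0.0]
[0.0, 0.001, -0.698, -0.135, 0.08, 0.0]
[0.0, 0.001, -0.768, -0.144, 0.093, 0.0]
[0.0, 0.001, -0.838, -0.153, 0.106, 0.0]

[0.0, 0.0, -0.07, -0.016, 0.004, -0.0]
[0.0, 0.0, -0.14, -0.031, 0.008, -0.0]
[0.0, 0.0, -0.209, -0.046, 0.014, -0.0]
[0.0, 0.0, -0.279, -0.06, 0.021, -0.0]
[0.0, 0.0, -0.349, -0.074, 0.028, -0.0]
[0.0, 0.0, -0.419, -0.088, 0.037, 0.0]
[0.0, 0.0, -0.489, -0.101, 0.046, 0.0]
[0.0, 0.0, -0.559, -0.113, 0.057, 0.0]
[0.0, 0.0, -0.628, -0.124, 0.068, 0.0]
[0.0, 0.001, -0.698, -0.135, 0.08, 0.0]
[0.0, 0.001, -0.768, -0.144, 0.093, 0.0]
[0.0, 0.001, -0.838, -0.153, 0.106, 0.0]
```

>>> {"op": "move_arm", "data": {
  "deltas": [
    [[0,0,-0.07,-0.016,0.004,0,0],[0,0,-0.14,-0.031,0.008,0,0],[0,0,-0.209,-0.046,0.014,0,0],[0,0,-0.279,-0.06,0.021,0,0]]
  ]
}}

```text
clock: 11.55
tool_pos: [0.4235, -0.0386, 0.1514]
ee_rot: [-1.879, -2.517, -0.001]
contact_force: [-0.4, 0.4, 7.9]
width: 0.0114
finger_force: 21.8
```

>>> {"op": "move_arm", "data": {
  "deltas": [
    [[0,0,-0.07,-0.016,0.004,0,0],[0,0,-0.14,-0.031,0.008,0,0],[0,0,-0.209,-0.046,0.014,0,0],[0,0,-0.279,-0.06,0.021,0,0],[0,0,-0.349,-0.074,0.028,0,0],[0,0,-0.419,-0.088,0.037,0,0],[0,0,-0.489,-0.101,0.046,0,0],[0,0,-0.559,-0.113,0.057,0,0]]
  ]
}}

```text
clock: 12.35
tool_pos: [0.5107, -0.1307, 0.1514]
ee_rot: [1.113, 2.938, 0.002]
contact_force: [1.5, 3.3, 9.8]
width: 0.0109
finger_force: 21.9
```

>>> {"op": "move_arm", "data": {
  "deltas": [
    [[0,0,-0.07,-0.016,0.004,0,0],[0,0,-0.14,-0.031,0.008,0,0],[0,0,-0.209,-0.046,0.014,0,0],[0,0,-0.279,-0.06,0.021,0,0],[0,0,-0.349,-0.074,0.028,0,0],[0,0,-0.419,-0.088,0.037,0,0],[0,0,-0.489,-0.101,0.046,0,0],[0,0,-0.559,-0.113,0.057,0,0]]
  ]
}}

```text
clock: 13.15
tool_pos: [0.633, -0.1623, 0.1514]
ee_rot: [0.258, 3.131, 0.003]
contact_force: [-0.9, 1.5, 9.4]
width: 0.0116
finger_force: 21.9
```

```bash
python3 - <<'E'
from h import *
s=state();p=s["tool_pos"];print(p,s["q"],s["contact_force"],np.degrees(np.arctan2(*(p[:2]-[.627,.066])[::-1]))+360-191.15)
E
```

```text
[ 0.633  -0.1623  0.1514] [-0.4249  0.3056  1.5921  0.0017  1.2443 -1.8315] [-0.947   1.5202  9.3824] 80.35273399277574
```

>>> {"op": "move_arm", "data": {
  "deltas": [
    [[0,0,-0.07,-0.016,0.004,0,0],[0,0,-0.14,-0.031,0.008,0,0],[0,0,-0.209,-0.046,0.014,0,0],[0,0,-0.24,-0.053,0.017,0,0],[0,0,-0.24,-0.053,0.017,0,0],[0,0,-0.24,-0.053,0.017,0,0.045],[0,0,-0.24,-0.053,0.017,0,0.045],[0,0,-0.24,-0.053,0.017,0,0.045]]
  ]
}}

```text
clock: 13.95
tool_pos: [0.6856, -0.1546, 0.148]
ee_rot: [0.113, -3.136, -0.003]
contact_force: [0.6, -0.5, -0.3]
width: 0.0452
finger_force: 0.0
```

>>> {"op": "move_arm", "data": {
  "deltas": [
    [[0,0,0,0,0,-0.02,0.045],[0,0,0,0,0,-0.06,0.045],[0,0,0,0,0,-0.11,0.045],[0,0,0,0,0,-0.16,0.045],[0,0,0,0,0,-0.2,0.045],[0,0,0,0,0,-0.2,0.045]]
  ]
}}

```text
clock: 14.55
tool_pos: [0.6888, -0.156, 0.3579]
ee_rot: [-0.113, 3.13, -0.006]
contact_force: [0.8, 1.1, 0.9]
width: 0.0448
finger_force: 0.0
```

```bash
python3 - <<'E'
from h import *
s=state();p=s["tool_pos"];print(p,s["q"],s["contact_force"],s["ee_rot"])
for a in [(.45,-.30,.30,60),(.45,-.20,.12,70)]:print(row(a[:3],Rt(a[3])))
E
```

```text
[ 0.6888 -0.156   0.3579] [-0.383   0.2974  1.2271  0.0004  1.6064 -2.0258] [0.7681 1.0778 0.9294] [-0.1127  3.1297 -0.0063]
[-0.849, 0.804, 1.48, 0.249, -0.126, 0.056]
[-0.988, 0.932, 1.419, 0.244, -0.026, 0.236]
```

>>> {"op": "move_arm", "data": {
  "deltas": [
    [[0,0,0.1,0.02,-0.02,-0.04,0.07],[-0.849,0.804,1.48,0.249,-0.126,0.056,0.07],[-0.849,0.804,1.48,0.249,-0.126,0.056,0.07],[-0.849,0.804,1.48,0.249,-0.126,0.056,0.07],[-0.849,0.804,1.48,0.249,-0.126,0.056,0.07],[-0.849,0.804,1.48,0.249,-0.126,0.056,0.07],[-0.849,0.804,1.48,0.249,-0.126,0.056,0.07],[-0.849,0.804,1.48,0.249,-0.126,0.056,0.07],[-0.849,0.804,1.48,0.249,-0.126,0.056,0.07],[-0.849,0.804,1.48,0.249,-0.126,0.056,0.07],[-0.849,0.804,1.48,0.249,-0.126,0.056,0.07],[-0.849,0.804,1.48,0.249,-0.126,0.056,0.07]]
  ]
}}

```text
clock: 15.75
tool_pos: [0.4472, -0.2985, 0.2922]
ee_rot: [-1.502, -1.738, -0.859]
contact_force: [-0.2, 0.6, -0.3]
width: 0.0698
finger_force: 0.0
```

```bash
python3 - <<'E'
from h import *
s=state();p=s["tool_pos"];print(p,s["q"],s["contact_force"],s["ee_rot"])
print(row([.5035,-.04,.08],Rt(70)))
E
```

```text
[ 0.4472 -0.2985  0.2922] [-1.0077  0.4029  1.4345  0.4833  2.1729 -1.0625] [-0.2212  0.6278 -0.3095] [-1.5023 -1.7384 -0.8589]
[-0.083, 0.237, 0.099, -0.041, 0.076, 0.328]
```

>>> {"op": "move_arm", "data": {
  "deltas": [
    [[-0.083,0.237,0.099,-0.041,0.076,0.328,0.07],[-0.083,0.237,0.099,-0.041,0.076,0.328,0.07],[-0.083,0.237,0.099,-0.041,0.076,0.328,0.07],[-0.083,0.237,0.099,-0.041,0.076,0.328,0.07],[-0.083,0.237,0.099,-0.041,0.076,0.328,0.07],[-0.083,0.237,0.099,-0.041,0.076,0.328,0.07],[-0.083,0.237,0.099,-0.041,0.076,0.328,0.07],[-0.083,0.237,0.099,-0.041,0.076,0.328,0.07],[-0.083,0.237,0.099,-0.041,0.076,0.328,0.07]]
  ]
}}

```text
clock: 16.65
tool_pos: [0.503, -0.0401, 0.0797]
ee_rot: [-1.458, -1.468, -1.02]
contact_force: [0.6, -0.6, 0.2]
width: 0.0699
finger_force: 0.0
```

```bash
python3 - <<'E'
from h import *
import cv2
s=state();p=s["tool_pos"];c=camera_info("wrist");im=capture("wrist");im2=capture("side")
A=im[:,56:456];B=cv2.resize(im2[100:292,140:340],None,fx=2,fy=2,interpolation=2)
cv2.imwrite("pics/w5.png",np.hstack([A,B])[:,:,::-1])
print(p,s["q"],s["contact_force"],s["ee_rot"])
for z in(.1,.082,.03):print(proj("wrist",[.5035,.130,z],c),proj("wrist",[.5035,.1075,z],c))
print(row([.5035,.176,.0742],Rt(70)),row([.5035,.10,.0742],Rt(70)))
E
```

```text
[ 0.503  -0.0401  0.0797] [-0.7302  0.5662  1.8002  0.7894  1.7666 -1.0153] [ 0.5778 -0.634   0.1756] [-1.4578 -1.4682 -1.0201]
[[261.3214  94.7899]] [[261.2796 104.2003]]
[[261.2338 113.0546]] [[261.1883 123.203 ]]
[[261.0125 159.215 ]] [[260.9595 170.858 ]]
[-0.002, 0.005, 0.006, 0.069, 0.0, 0.207] [-0.002, 0.005, 0.006, 0.043, -0.0, 0.136]
```

View pics/w5.png

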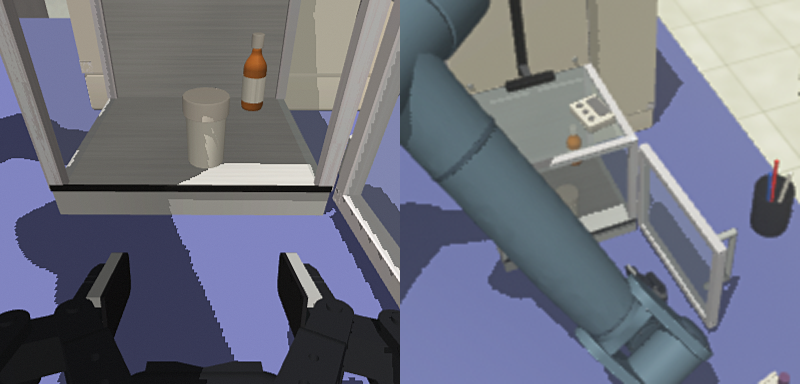

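The wrist view shows the pot centred at column 262 with its cap at row 96 and foot at row 165, as predicted, in an unobstructed open mouth. The side view shows the door at a right angle. I'll insert.

>>> {"op": "move_arm", "data": {
  "deltas": [
    [[0,0.005,0.006,0.013,0,0.041,0.07],[0,0.005,0.006,0.027,0,0.082,0.07],[0,0.005,0.006,0.041,0,0.125,0.07],[0,0.005,0.006,0.053,0,0.16,0.07],[0,0.005,0.006,0.06,0,0.18,0.07],[0,0.005,0.006,0.063,0,0.19,0.07]]
  ]
}}

```text
clock: 17.35
tool_pos: [0.5032, 0.1596, 0.0745]
ee_rot: [-1.459, -1.464, -1.022]
contact_force: [0.3, 0.2, -0.2]
width: 0.0699
finger_force: 0.0
```

>>> {"op": "move_arm", "data": {
  "deltas": [
    [[0,0,0,0.003,0,0.008,0.07],[0,0,0,0.006,0,0.016,0.07],[0,0,0,0.006,0,0.016,0.07],[0,0,0,0.006,0,0.016,0.055],[0,0,0,0.006,0,0.016,0.04],[0,0,0,0.006,0,0.016,0.03],[0,0,0,0.006,0,0.016,0.03],[0,0,0,0.006,0,0.016,0.03]]
  ],
  "newtons": 25
}}

```text
clock: 18.15
tool_pos: [0.503, 0.176, 0.074]
ee_rot: [-1.459, -1.462, -1.021]
contact_force: [0.8, -1.0, 1.9]
width: 0.0442
finger_force: 25.3
```

```bash
python3 - <<'E'
from h import *
import cv2
s=state();p=s["tool_pos"];im=capture("wrist");im2=capture("side")
A=im[:,56:456];B=cv2.resize(im2[100:292,140:340],None,fx=2,fy=2,interpolation=2)
cv2.imwrite("pics/w6.png",np.hstack([A,B])[:,:,::-1])
print(p,s["q"],s["contact_force"],s["torque"],s["width"],s["finger_force"])
E
```

```text
[0.503 0.176 0.074] [-0.3886  0.4618  1.9894  1.0541  1.5359 -0.9398] [ 0.7769 -1.0069  1.8871] [-0.3056  0.0119 -0.0772] 0.04421303158272874 25.296822458622046
```

View pics/w6.png

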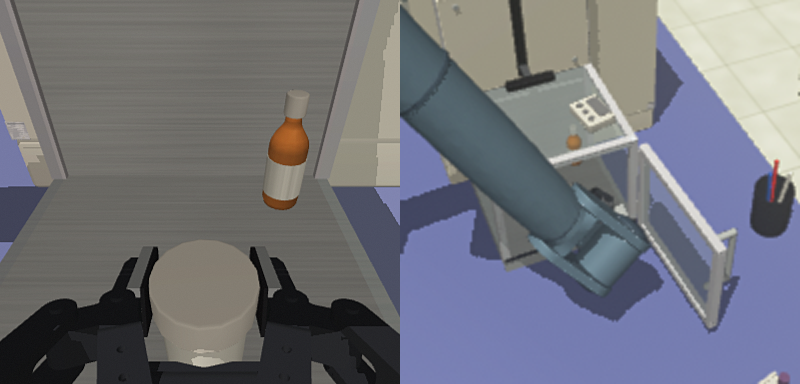

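The cap is held squarely between the pads (width 44 mm). Next: lift slightly and draw it out.

>>> {"op": "move_arm", "data": {
  "deltas": [
    [[0,0,0,0.006,0,-0.002,0.03],[0,0,0,0.011,0,-0.004,0.03],[0,0,0,0.011,0,-0.004,0.03],[0,0,0,0.0,0,-0.034,0.03],[0,0,0,-0.013,0,-0.07,0.03],[0,0,0,-0.027,0,-0.108,0.03],[0,0,0,-0.04,0,-0.145,0.03],[0,0,0,-0.054,0,-0.183,0.03],[0,0,0,-0.068,0,-0.22,0.03],[0,0,0,-0.078,0,-0.249,0.03],[0,0,0,-0.078,0,-0.249,0.03]]
  ]
}}

```text
clock: 19.35
tool_pos: [0.5045, -0.0883, 0.0857]
ee_rot: [-1.464, -1.462, -1.023]
contact_force: [-0.4, -0.4, -0.6]
width: 0.0443
finger_force: 26.0
```

```bash
python3 - <<'E'
from h import *
s=state();p=s["tool_pos"];r=R.from_rotvec(s["ee_rot"]);print(p,s["q"],s["contact_force"],s["width"],s["finger_force"])
# refine tray: both views' corners average
a=np.array([[.3777,-.2909],[.5795,-.3362],[.5505,-.4611],[.3484,-.418]]);b=np.array([[.3835,-.2838],[.5961,-.3279],[.5699,-.4514],[.3586,-.4108]])
c=(a+b)/2;ctr=c.mean(0);e=(c[1]+c[2]-c[0]-c[3]);yaw=np.arctan2(e[1],e[0]);print(ctr,yaw,np.linalg.norm(c[1]-c[0]),np.linalg.norm(c[3]-c[0]))
u=np.array([np.cos(yaw),np.sin(yaw)]);v=np.array([-u[1],u[0]]);d=np.array([.531,-.3675])-ctr;print("traypot in tray",d@u,d@v)
g=ctr-.048*u+.01*v;print("target",g)
off=p+r.apply([0,0,-.049]);
for yw in(0,-25):
  Rr=Rt(70,yw);
  for z in(.16,.075):print(yw,z,row(np.r_[g,z]+Rr.apply([0,0,.049]),Rr))
E
```

```text
[ 0.5045 -0.0883  0.0857] [-0.7897  0.5964  1.7343  0.752   1.8192 -1.0159] [-0.4295 -0.4341 -0.6485] 0.04425746727162305 25.965978755266406
[ 0.4705 -0.3725] -0.20613817701613668 0.21196681344021756 0.12990809251159066
traypot in tray 0.05816869752811943 0.017284484636001154
target [ 0.4256 -0.3529]
0 0.16 [0.001, 0.002, -0.0, -0.021, -0.079, -0.225]
0 0.075 [0.001, 0.002, -0.0, -0.101, -0.079, -0.196]
-25 0.16 [-0.409, 0.002, 0.15, -0.023, -0.059, -0.229]
-25 0.075 [-0.409, 0.002, 0.15, -0.102, -0.059, -0.2]
```

>>> {"op": "move_arm", "data": {
  "deltas": [
    [[0,0,0,0.03,0,-0.03,0.03],[-0.082,0,0.03,0.02,-0.012,-0.07,0.03],[-0.164,0,0.06,0.01,-0.024,-0.11,0.03],[-0.245,0,0.09,-0.002,-0.035,-0.15,0.03],[-0.327,0,0.12,-0.012,-0.047,-0.19,0.03],[-0.409,0.002,0.15,-0.023,-0.059,-0.229,0.03],[-0.409,0.002,0.15,-0.023,-0.059,-0.229,0.03],[-0.409,0.002,0.15,-0.05,-0.059,-0.22,0.03],[-0.409,0.002,0.15,-0.08,-0.059,-0.209,0.03],[-0.409,0.002,0.15,-0.102,-0.059,-0.2,0.03],[-0.409,0.002,0.15,-0.102,-0.059,-0.2,0.03]]
  ]
}}

```text
clock: 20.45
tool_pos: [0.4444, -0.3036, 0.0552]
ee_rot: [-1.817, -1.156, -1.273]
contact_force: [-1.2, 0.2, -0.9]
width: 0.0446
finger_force: 26.0
```

```bash
python3 - <<'E'
from h import *
s=state();p=s["tool_pos"];r=R.from_rotvec(s["ee_rot"]);print(p,s["q"],s["contact_force"],s["width"],s["finger_force"])
print(p+r.apply([0,0,-.049]),r.as_matrix())
for d in(.006,.010,.012):print(np.round(r.inv().apply([0,0,-d]),4))
E
```

```text
[ 0.4444 -0.3036  0.0552] [-1.1926  0.6968  1.6542  0.7721  1.8004 -1.0064] [-1.184   0.1547 -0.8507] 0.04464127415918505 25.971141904592514
[ 0.4253 -0.3456  0.0717] [[ 0.1482  0.9086  0.3904]
 [ 0.3014 -0.4175  0.8572]
 [ 0.9419 -0.0094 -0.3357]]
[-0.0057  0.0001  0.002 ]
[-0.0094  0.0001  0.0034]
[-0.0113  0.0001  0.004 ]
```

>>> {"op": "move_arm", "data": {
  "deltas": [
    [[0,0,0,-0.001,0,0,0.03],[0,0,0,-0.0019,0,0.0007,0.03],[0,0,0,-0.0038,0,0.0014,0.03],[0,0,0,-0.0038,0,0.0014,0.03]]
  ]
}}

```text
clock: 20.85
tool_pos: [0.4453, -0.3077, 0.0546]
ee_rot: [-1.823, -1.164, -1.276]
contact_force: [0.5, -0.1, -0.5]
width: 0.0442
finger_force: 26.0
```

>>> {"op": "move_arm", "data": {
  "deltas": [
    [[0,0,0,-0.0014,0,0.0005,0.03],[0,0,0,-0.0028,0,0.001,0.03],[0,0,0,-0.0042,0,0.0015,0.03],[0,0,0,-0.0042,0,0.0015,0.03]]
  ]
}}

```text
clock: 21.25
tool_pos: [0.4449, -0.3072, 0.0492]
ee_rot: [-1.822, -1.162, -1.276]
contact_force: [0.4, 0.7, -1.0]
width: 0.044
finger_force: 26.0
```

>>> {"op": "move_arm", "data": {
  "deltas": [
    [[0,0,0,-0.001,0,0.0003,0.03],[0,0,0,-0.001,0,0.0003,0.03]]
  ]
}}

```text
clock: 21.45
tool_pos: [0.4449, -0.3074, 0.0483]
ee_rot: [-1.822, -1.162, -1.276]
contact_force: [-0.5, 0.9, -0.7]
width: 0.0443
finger_force: 26.0
```

>>> {"op": "move_arm", "data": {
  "deltas": [
    [[0,0,0,-0.001,0,0.0003,0.03],[0,0,0,-0.001,0,0.0003,0.03]]
  ]
}}

```text
clock: 21.65
tool_pos: [0.445, -0.3076, 0.048]
ee_rot: [-1.821, -1.163, -1.276]
contact_force: [-1.0, 0.5, 2.9]
width: 0.0441
finger_force: 26.0
```

>>> {"op": "move_arm", "data": {
  "deltas": [
    [[0,0,0,0,0,0,0.048],[0,0,0,0,0,0,0.054],[0,0,0,0,0,0,0.062],[0,0,0,0,0,0,0.062],[0,0,0,0,0,-0.01,0.062],[0,0,0,0,0,-0.03,0.062],[0,0,0,0,0,-0.06,0.062],[0,0,0,0,0,-0.1,0.062],[0,0,0,0.02,0,-0.14,0.062],[0,0,0,0.06,0,-0.16,0.062],[0,0,0,0.1,0,-0.16,0.062],[0,0,0,0.1,0,-0.16,0.062]]
  ]
}}

```text
clock: 22.85
tool_pos: [0.3967, -0.4167, 0.2019]
ee_rot: [-1.829, -1.174, -1.276]
contact_force: [-0.1, -0.4, -0.2]
width: 0.062
finger_force: 0.0
```

```bash
python3 - <<'E'
from h import *
import cv2
s=state();c=camera_info("wrist");im=capture("wrist");i2=capture("side");i3=capture("scene");print(s["tool_pos"],s["contact_force"],s["width"])
for n,I in(("wrist",im),("side",i2),("scene",i3)):
    hsv=cv2.cvtColor(I,cv2.COLOR_RGB2HSV)
    m=((hsv[...,1]<50)&(hsv[...,2]>150)).astype(np.uint8)
    m=cv2.morphologyEx(m,cv2.MORPH_OPEN,np.ones((3,3)))
    k,_,st,ce=cv2.connectedComponentsWithStats(m)
    print(n,"pred target/traypot cap",[proj(n,q)[0] for q in([.4256,-.35,.074],[.531,-.3675,.074],[.4256,-.35,.03])])
    for i in range(1,k):
        if 60<st[i,4]<9000:
            w=onz(n,ce[i],.05)
            if .3<w[0]<.65 and -.5<w[1]<-.2:print(n,st[i],ce[i],w)
def patch(I,u):return I[int(u[1])-1:int(u[1])+2,int(u[0])-1:int(u[0])+2].mean((0,1))
for n,I in(("side",i2),("scene",i3)):
  for q in([.4256,-.35,.074],[.531,-.3675,.074],[.37,-.37,.004]):u=proj(n,q)[0];print(n,q,patch(I,u))
E
```

```text
[ 0.3967 -0.4167  0.2019] [-0.1025 -0.4139 -0.1847] 0.062046765285407965
wrist pred target/traypot cap [array([260.6016, 278.1073]), array([360.3723, 255.5422]), array([260.6921, 304.8192])]
wrist [ 394  205  118  125 4211] [457.4241 256.9014] [ 0.6462 -0.3998  0.05  ]
wrist [ 333  245   43   58 1169] [353.9179 265.7964] [ 0.533 -0.361  0.05 ]
wrist [158 251  29  48 545] [171.0936 274.4697] [ 0.3489 -0.2882  0.05  ]
wrist [ 212  261  127  106 8193] [280.6196 311.9075] [ 0.434  -0.3772  0.05  ]
wrist [495 331  17  35 424] [504.4009 346.5637] [ 0.5951 -0.4896  0.05  ]
side pred target/traypot cap [array([253.6018, 319.9891]), array([288.4708, 312.1742]), array([253.6063, 326.6075])]
side [313 304  50  52 314] [337.8057 329.0127] [ 0.6487 -0.4616  0.05  ]
side [ 239  307   66   45 1659] [273.9584 328.7685] [ 0.475  -0.3879  0.05  ]
scene pred target/traypot cap [array([163.7969, 211.3557]), array([155.5005, 231.8378]), array([165.182 , 220.7415])]
scene [157 208  14  11 116] [163.5431 212.5172] [ 0.403  -0.3557  0.05  ]
scene [134 220  43  34 807] [154.4572 237.834 ] [ 0.5342 -0.3736  0.05  ]
scene [171 220  11  10  78] [176.0128 223.5385] [ 0.466  -0.3068  0.05  ]
side [0.4256, -0.35, 0.074] [217.3333 214.3333 197.3333]
side [0.531, -0.3675, 0.074] [217.5556 215.     198.1111]
side [0.37, -0.37, 0.004] [72.4444 74.5556 75.3333]
scene [0.4256, -0.35, 0.074] [250.     246.6667 239.8889]
scene [0.531, -0.3675, 0.074] [248.7778 245.4444 238.1111]
scene [0.37, -0.37, 0.004] [199.2222 193.     183.5556]
```

The cap colour shows up at the expected cap height in both views, so the pot is standing upright in the tray's free half. The gripper is clear of everything. I'm handing it in.

```bash
python3 -c "
from workcell import *
print(close_job())"
```

```text
the job is handed in; nothing more can be done
None
```

The job is handed in at about 23 s of the 69 s allowed: I pushed the gate handle down to about 15 N and felt it hard on its stop, then opened the door to about 94°, and the pot now stands upright in the tray's free half beside the other pot, with the gate left shut and the door open.

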